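Change the sample plate in a compact infrared spectrometer

TASK

The plate standing in the spectrometer's sample slot has been measured: lift it out so that the sprung flap shuts behind it, and stand it fully home in a free slot of the plate rack. Then take the film holder, the plate with the wide T-shaped handle, from the rack and lower it through the flap until it is fully home in the spectrometer. Lower both plates into place rather than dropping them, and leave the other two plates in the rack, the bottle, the jar and the mortar where they are.

Things in the scene. Friction and masses are not known exactly. Their poses are not given: they have to be found in the camera images.
- spectrometer: White desk-top spectrometer with dark base, fixed, left or right of centre, yaw varies. Origin on the table straight below the sample slot's centre. In its frame: low front sample module x -75..70, y +-110 mm, flat top at z 110 mm; taller rear housing x 70..260, y +-110 mm, top at z 132 mm; black bezel round the slot x +-40, y +-19 mm, top at z 116 mm.
- slot_mouth (a point): Centre of the slot's mouth, level with the bezel's top, 116 mm above the table. Axes as the spectrometer's. Mouth 62 mm along x by 19 mm along y, narrowing by sloping lips to 54 x 11 mm 10 mm down. Below come the flap, then a slide mount: guides flared in their top 6 mm, then 52.5 x 9.5 mm clear from 36 mm down to the seat 78 mm down.
- bay_home (a point): Where the centre (half-way up) of a plate lies when fully home on the seat in the spectrometer: on the slot's axis, 98 mm above the table. The top of its 78 mm body is then flush with the bezel and its 42 mm handle sticks up above. Axes as the spectrometer's: plate width along x, thickness along y.
- flap (a joint): Black sprung dust flap across the slot, 13 mm below the mouth, 58 x 16 x 2 mm, hinged along the slot's -y long side. 0 = shut, positive = swung down into the module. A plate's foot pushes it open; it then rests on the plate at about 1.4 rad. Weak spring, under 2 N on the plate; it shuts by itself once the plate is lifted out.
- rack: Grey plastic plate rack, fixed, on the other side of the bottle from the spectrometer; 76 (x) x 200 (y) x 62 mm high, origin at the centre of its underside, yaw varies. Four slots 48 mm apart along its y, each 52.5 (x) x 9.5 mm (y), 50 mm deep (floor at z 12 mm), flared in the top 8 mm to 61 x 18 mm. At the start three hold a plate, one is free.
- rack_slot0 (a point): Slot 0 of the rack (rack y = -72 mm): where the centre (half-way up) of a plate lies when fully home in it, 72 mm above the table. Axes as the rack's: plate width along x, thickness along y.
- rack_slot1 (a point): Slot 1 of the rack (rack y = -24 mm): where the centre (half-way up) of a plate lies when fully home in it, 72 mm above the table. Axes as the rack's: plate width along x, thickness along y.
- rack_slot2 (a point): Slot 2 of the rack (rack y = 24 mm): where the centre (half-way up) of a plate lies when fully home in it, 72 mm above the table. Axes as the rack's: plate width along x, thickness along y.
- rack_slot3 (a point): Slot 3 of the rack (rack y = 72 mm): where the centre (half-way up) of a plate lies when fully home in it, 72 mm above the table. Axes as the rack's: plate width along x, thickness along y.
- measured_plate_mid (a point): Centre, half-way up, of the measured plate: steel pellet holder, starts in the spectrometer. Loose, 0.10-0.21 kg. x = width, y = thickness, z = up; alike turned half round. 120 mm high, 8 mm thick: body 51 wide from 60 below this point (underside) to 18 above; its bottom 6 mm a foot of 46 x 5 mm; then a straight handle 22 wide, 18 to 60 above, to pinch across its thickness.
- film_holder_mid (a point): Centre, half-way up, of the film holder to be loaded: steel plate with rectangular window, starts in the rack. Loose, 0.10-0.20 kg. Body, foot, 8 mm thickness, 120 mm height and axes as the measured plate's, but a T-shaped handle: stem 22 mm wide from 18 to 46 mm above this point, cross-bar 46 mm wide along x from 46 to 60 mm above it, all 8 mm thick.
- spare_plate_mid (a point): Centre, half-way up, of a second pellet holder, same shape as the measured plate; stands in the rack and stays there.
- liquid_cell_mid (a point): A liquid cell in the rack, which stays there. Point 60 mm above its underside, on the mid-plane of its 51 x 8 mm body (body as the other plates'). No handle, but a raised block reaching 12 mm from the mid-plane on its -y side and two upright filling ports, 26 mm apart, up to 42 mm above this point.
- bottle_mid (a point): Centre, half-way up, of a brown glass bottle with white cap, 68 mm across and 200 mm high, standing on the table between rack and spectrometer. Loose; stays there.
- jar_mid (a point): Centre, half-way up, of a glass jar with black cap, 60 mm across and 105 mm high, standing on the table in front of the rack (robot side). Loose; stays there.
- mortar_mid (a point): Point on the axis, 20 mm above the table, of a white porcelain mortar 84 mm across and 40 mm high with its pestle in it; the pestle sticks out sideways to 75 mm height and up to 65 mm from the axis. Loose, behind the rack; stays there.

How it is judged:
By the outcome, as a careful person would: the job done as asked, in the order asked, and still so for the second after the job is handed in, with the robot touching nothing.
It also fails if it takes over 67 s, if anything falls off the work surface, if the arm or the gripper's body presses on something with over 40 N, if the wrist force passes 120 N, or if a joint passes its speed limit or range.

ROBOT

A 6-joint arm with a two-finger parallel gripper is mounted at the origin on the work surface. World frame = base frame: x ahead of the robot, y to its left, z up, the work surface at z = 0. Lengths are in mm, angles in rad, forces in N, time in s.
With the tool pointing down it reaches from about 350 to 975 mm from the base axis. Payload 7.1 kg.
Tool frame: the origin (TCP) lies at the very end of the fingers, on their centre line; the grasp point (between the pads) lies 19 mm behind it; z points along the fingers, y is the line along which they close (so a half turn about z gives the same grasp; the last joint's range is limited). The gripper opens to 88 mm and grips with 3 to 60 N. Pads are 20 mm wide; open, the fingers measure 115 mm over their backs; the gripper's body (75 mm by 178 mm) begins 61 mm behind the grasp point.
Start: joints at [-0.019, 0.423, 1.63, -0, 1.089, -0.019], TCP at [624.984, 0.026, 222.675] pointing down, gripper open.
Joint ranges: [-3, 3], [-0.9, 2.11], [0.09, 2.58], [-1.31, 4.45], [0.11, 2.69], [-2.54, 2.54]. Speed limits (rad/s): [2.39, 2.39, 3.01, 3.14, 3.14, 3.14].

INTERFACE

Orientations are given as a rotation vector (axis times angle).
In Python, from workcell import sensors, imaging, close_job gives the robot as it stands. The module is installed in compiled form; this text tells all that it offers.
- The arm moves only by the tool servo_tool, never from a script. Its argument "steps" is a list of rows, each a list of 3 entries, a list of its own where there are three numbers: the shift along the world's x, y, z in m, then the turn, a rotation vector about the world's x, y, z in degrees, then the opening, from -1 (shut) to 1 (fully open). A call has exactly 8 rows; each row shifts and turns the commanded pose from where the row before left it; what a row does not reach is not made up. A row lasts 1/12 s, in which the tool goes at most 41.7 mm and 7.16 degrees, less where a joint would pass 70% of its speed; a pose out of reach is approached as far as the arm can. A call is refused whole if a number of a shift passes 0.0417 or a number of a turn 7.16, either way. A call with a gripper value outside its range is refused whole. The fingers move at their own pace and stop on an object; the grip force is fixed at half the most. Time passes only in rows, so rows that do not move let the fingers close, or fill a call up. It gives the time, the measured TCP pose, the force, the opening and the grip force at its end, in the units of the state.
- sensors.get_obs(): the state, without advancing time (a new reading comes with each control period).
- imaging.get_image(name): name is "scene" or "side" or "wrist"; returns a dict with "color" (420x560x3 uint8, blue, green, red), "range_z" (420x560 float32, mm along the optical axis (not along the pixel's ray), 0 where there is no reading), "vertical_fov" (degrees; the focal length in pixels is half the picture's height over the tangent of half this angle, whatever the lens; pixels are square), "cx", "cy" (the principal point, pixels), "rvec" (rotation vector, rad) and "tvec" (3), from world to camera coordinates, as OpenCV has them; the wrist camera has in their place "tool_from_camera" (4x4, takes a point from camera to tool coordinates, whose origin is the TCP and whose axes are the flange's). Camera axes: x right, y down, z forward; pixel columns grow to the right and rows downward; lengths in mm; the calibration is good to about 2 mm. The wrist camera is an equidistant fisheye: a pixel r from the principal point sees the ray r / f radians off the axis. A picture is of the moment at which its call begins: read the wrist's pose just before it.
- close_job(): hands the job in; it is judged then, once.
The state is a dict: "t": time; "qpos": joint angles; "qvel": joint speeds; "joint_torque": joint torques, N m; "ee_pos": TCP position; "orientation": TCP orientation; "ft_force": force on the tool from outside, world axes, zero at the start; "moment": the same for the moment, N m; "width": finger opening in mm; "grasp_force": force on a finger pad.
Only numpy, scipy, OpenCV 4.12 (cv2) and the standard library are available. Lean on these libraries where they do the work, as an engineer would, in place of code of your own. Each camera call takes 0.05 s, during which the arm holds its last target. There are 200 camera calls.

## Working session

There is one attempt and no reset: what is moved stays moved. The work goes in short steps, Python scripts to look and compute and a tool call to move; the robot and the scene stay as the last step left them, time stands still between calls to the robot, and variables do not carry over. Pictures are saved under pics/ and viewed, at most 10 in all, crops included, and the job is handed in when it is done.

Besides the shell and the picture viewer there is one more tool, called as a command line: name --argument value ..., lists and objects as JSON in quotes. servo_tool: Moves the arm, as the interface text tells. Its arguments: {"type":"object","properties":{"steps":{"type":"array"}},"required":["steps"]}

```bash
mkdir -p pics; cat > h.py <<'E'
import numpy as np, cv2
from workcell import sensors, imaging
def grab(n):
    o=sensors.get_obs(); im=imaging.get_image(n); im['obs']=o
    im['f']=210/np.tan(np.radians(im['vertical_fov'])/2); return im
def cloud(im):  # world points HxWx3
    z=im['range_z']; v,u=np.mgrid[0:z.shape[0],0:z.shape[1]].astype(float)
    dx=(u-im['cx'])/im['f']; dy=(v-im['cy'])/im['f']
    if 'rvec' in im:
        R=cv2.Rodrigues(np.array(im['rvec'],float))[0]; t=np.array(im['tvec'],float).ravel()
        P=np.stack([dx*z,dy*z,z],-1); W=(P-t)@R
    else:
        r=np.hypot(dx,dy)+1e-9; k=np.tan(r)/r
        P=np.stack([dx*k*z,dy*k*z,z],-1); T=im['tool_from_camera']
        P=P@T[:3,:3].T+T[:3,3]
        R=cv2.Rodrigues(np.array(im['obs']['orientation'],float))[0]
        W=P@R.T+np.array(im['obs']['ee_pos'])
    W[z<=0]=np.nan; return W
E
python3 - <<'E'
from h import *
for n in ("scene","side"):
    im=grab(n); cv2.imwrite(f"pics/{n}0.png",im['color']); np.save(f"{n}0.npy",cloud(im))
    print(n,im['f'],im['cx'],im['cy'],im['rvec'],im['tvec'])
print(sensors.get_obs())
E
```

```text
scene 515.5515121826095 273.3379146412745 213.08558425699223 [ 2.15854452  0.81300105 -0.34986392] [-416.62788706 -160.74483626 1353.18268987]
side 413.64206566330984 285.896129220569 215.43064474761712 [ 2.22236505 -0.69279162  0.31380016] [-444.2123297   286.50730283  688.50672865]
{'t': 0.1, 'qpos': array([-1.90105755e-02,  4.23746659e-01,  1.63062382e+00,  1.32311338e-06,
        1.08859935e+00, -1.89556381e-02]), 'qvel': array([ 0.00086356, -0.00074263, -0.00221456,  0.00112048,  0.00138144,
        0.00135918]), 'joint_torque': array([ 6.49496542e-04, -5.45618248e+01, -2.74323839e+01,  6.46709581e-02,
        1.88581715e-02,  1.54216096e-06]), 'ee_pos': array([6.24489073e+02, 2.91866303e-02, 2.21986499e+02]), 'orientation': array([-2.22080079e+00, -2.22067743e+00,  1.49853946e-03]), 'ft_force': array([0.35850779, 0.05233409, 0.43631834]), 'moment': array([-0.0395039 , -0.02200163, -0.02385053]), 'grasp_force': 0.0, 'width': 88.2501988517002}
```

View pics/scene0.png

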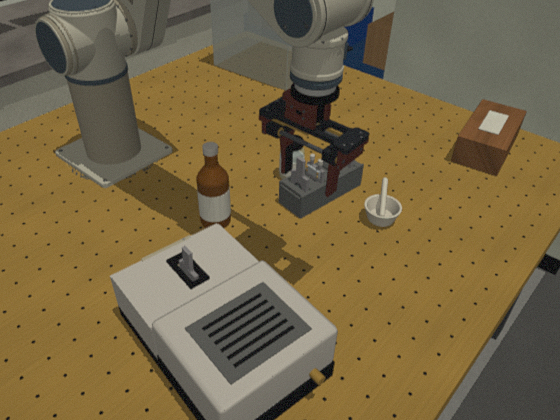

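View pics/side0.png

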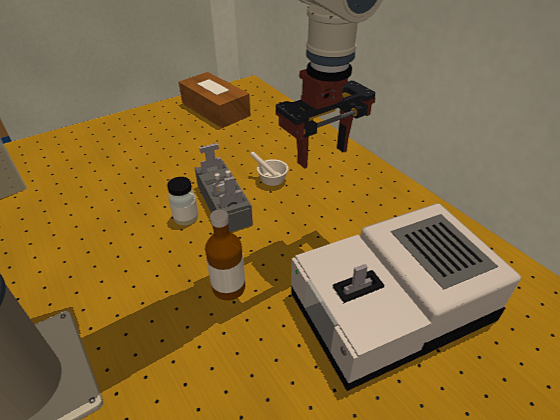

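The scene view shows the spectrometer front-left with its slot near (188,266), the bottle at (213,190), and the rack at (320,180) partly behind the gripper. In the side view the slot is at (358,284), the rack at (222,195) with the T-handle at its far end (209,152), the jar at (183,200), and the mortar at (272,172).

```bash
python3 - <<'E'
from h import *
for n,pts in (("scene",[(187,255),(190,266),(175,270),(206,279),(140,280),(213,190),(300,160),(290,200),(380,215)]),("side",[(360,270),(358,284),(340,290),(378,283),(222,240),(209,152),(183,200),(230,185),(225,200),(240,215),(272,172)])):
    W=np.load(n+"0.npy")
    for u,v in pts: print(n,u,v,W[v,u].round(0))
W=np.load("side0.npy"); c=cv2.imread("pics/side0.png")
hsv=cv2.cvtColor(c,cv2.COLOR_BGR2HSV)
# spectrometer top planes: rectangle fits
for n in ("scene","side"):
    W=np.load(n+"0.npy")
    for lo,hi in ((104,114),(127,137)):
        m=(W[...,2]>lo)&(W[...,2]<hi)
        k,l,s,_=cv2.connectedComponentsWithStats(m.astype(np.uint8))
        i=1+np.argmax(s[1:,4]); P=W[l==i][:,:2].astype(np.float32)
        print(n,lo,len(P),cv2.minAreaRect(P), np.nanmedian(W[l==i][:,2]))
    m=(W[...,2]>55)&(W[...,2]<66)&(np.hypot(W[...,0]-625,W[...,1])<400)
    k,l,s,ce=cv2.connectedComponentsWithStats(m.astype(np.uint8))
    for i in range(1,k):
        if s[i,4]>60: P=W[l==i][:,:2].astype(np.float32); print('rack?',s[i,4],ce[i],cv2.minAreaRect(P))
E
```

```text
scene 187 255 [ 549. -222.  154.]
scene 190 266 [ 553. -221.  130.]
scene 175 270 [ 528. -236.  114.]
scene 206 279 [ 583. -214.  114.]
scene 140 280 [ 498. -287.  109.]
scene 213 190 [416. -36. 113.]
scene 300 160 [496. 147. 131.]
scene 290 200 [493. 124.  32.]
scene 380 215 [669. 224.  24.]
side 360 270 [ 536. -219.  154.]
side 358 284 [ 536. -220.  119.]
side 340 290 [ 505. -210.  115.]
side 378 283 [ 569. -236.  115.]
side 222 240 [383. -27. 152.]
side 209 152 [513. 290. 115.]
side 183 200 [400. 204.  76.]
side 230 185 [493. 148. 114.]
side 225 200 [477. 148.  78.]
side 240 215 [498. 123.  41.]
side 272 172 [660. 236.  27.]
scene 104 6371 ((538.322265625, -218.4944610595703), (222.84226989746094, 146.38980102539062), 80.53763580322266) 109.15861800073966
scene 127 14003 ((704.530029296875, -249.02029418945312), (216.34327697753906, 186.81163024902344), 79.78759002685547) 130.09422378597012
rack? 206 [349.62621359 169.52427184] ((544.6447143554688, 272.353515625), (89.49351501464844, 28.552978515625), 85.63623809814453)
rack? 616 [305.83603896 184.20292208] ((503.500244140625, 188
[... 748 characters left out ...]
678318500222
side 127 8858 ((699.22607421875, -248.856201171875), (216.6117401123047, 186.188720703125), 79.74134826660156) 129.88507688390445
rack? 890 [219.35505618 188.71235955] ((503.3759460449219, 221.81292724609375), (202.83897399902344, 77.11990356445312), 80.8552474975586)
rack? 98 [183.01020408 203.95918367] ((400.9530029296875, 214.3655548095703), (28.340167999267578, 59.5860481262207), 77.03067016601562)
rack? 137 [226.67153285 278.45255474] ((379.04095458984375, -31.169727325439453), (31.369028091430664, 68.02747344970703), 63.16520690917969)
rack? 691 [388.9536903  333.40955137] ((563.6828002929688, -301.29376220703125), (183.1138458251953, 395.2574768066406), 46.40608215332031)
```

servo_tool --steps '[[[-0.005, -0.014, 0], [0, 0, 5], -0.2], [[-0.005, -0.014, 0], [0, 0, 5], -0.2], [[-0.005, -0.014, 0], [0, 0, 5], -0.2], [[-0.005, -0.014, 0], [0, 0, 5], -0.2], [[-0.005, -0.014, 0], [0, 0, 5], -0.2], [[-0.005, -0.014, 0], [0, 0, 5], -0.2], [[-0.005, -0.014, 0], [0, 0, 5], -0.2], [[-0.005, -0.014, 0], [0, 0, 5], -0.2]]'

```text
t: 0.77
ee_pos: [584.4, -112.6, 222.3]
orientation: [-1.321, -2.849, 0.0]
ft_force: [-0.4, 0.3, -0.4]
width: 37.8
grasp_force: 0.0
```

servo_tool --steps '[[[-0.005, -0.014, 0], [0, 0, 5], -0.2], [[-0.005, -0.014, 0], [0, 0, 5], -0.2], [[-0.005, -0.014, 0], [0, 0, 5], -0.2], [[-0.005, -0.014, 0], [0, 0, 5], -0.2], [[-0.005, -0.014, 0], [0, 0, 5], -0.2], [[-0.005, -0.014, 0], [0, 0, 5], -0.2], [[-0.005, -0.012, 0], [0, 0, 5], -0.2], [[0, 0, 0], [0, 0, 5], -0.2]]'

```text
t: 1.43
ee_pos: [548.9, -209.7, 222.3]
orientation: [-0.269, -3.129, 0.001]
ft_force: [0.5, 0.5, 0.1]
width: 34.8
grasp_force: 0.0
```

```bash
python3 - <<'E'
from h import *
o=sensors.get_obs(); print(o['t'],o['ee_pos'],o['qpos'],o['width'])
R=cv2.Rodrigues(o['orientation'])[0]; print(R.round(3))
ims=[]
for n in ("wrist","scene","side"):
    im=grab(n); np.save(n+"1.npy",cloud(im)); cv2.imwrite(f"pics/{n}1.png",im['color']); ims.append(im['color'])
    if n=="wrist": print(im['f'],im['cx'],im['cy'],im['tool_from_camera'].round(3))
a=cv2.resize(ims[0],(560,420)); b=cv2.resize(ims[2][120:240,150:290],(240,206)); c=cv2.resize(ims[1][120:230,240:380],(240,189))
out=np.zeros((420,800,3),np.uint8); out[:,:560]=a; out[:206,560:]=b; out[206:395,560:]=c
cv2.imwrite("pics/m1.png",out)
E
```

```text
1.4333 [ 548.93841365 -209.71441294  222.29304016] [-3.84853523e-01  3.69498609e-01  1.71442550e+00 -7.04769788e-04
  1.05848083e+00 -1.78353440e+00] 34.83079698836492
[[-0.985  0.171 -0.001]
 [ 0.171  0.985 -0.   ]
 [ 0.001 -0.    -1.   ]]
325.19226210127806 280.7359088925893 210.80923980585555 [[-1.00000e-03 -9.63000e-01 -2.70000e-01  7.40470e+01]
 [ 1.00000e+00 -1.00000e-03  0.00000e+00  8.90000e-01]
 [-1.00000e-03 -2.70000e-01  9.63000e-01 -1.62074e+02]
 [ 0.00000e+00  0.00000e+00  0.00000e+00  1.00000e+00]]
```

View pics/m1.png

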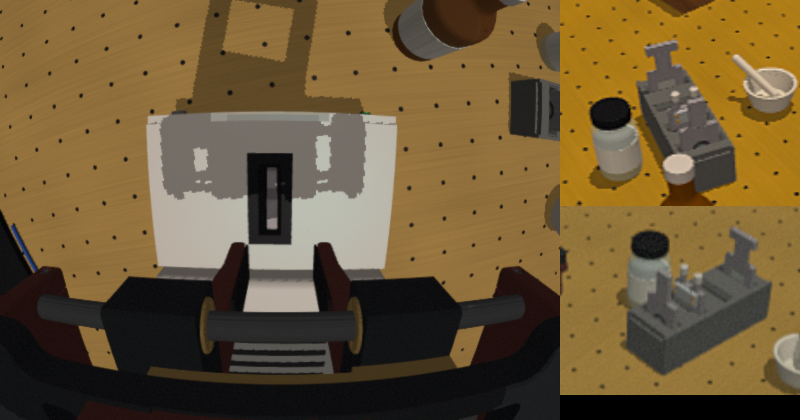

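The wrist view shows the plate's handle inside the bezel at about (272,198). The crops show the film holder at the rack's far end, the spare at the near end, and the liquid cell between them, nearer the spare.

```bash
python3 - <<'E'
from h import *
o=sensors.get_obs(); print(o['t'],o['ee_pos'])
def rep(tag,P):
    P=P[np.isfinite(P).all(1)]
    if len(P)<5: print(tag,len(P)); return
    print(tag,len(P),P.mean(0).round(1),[np.round(x,1) for x in cv2.minAreaRect(P[:,:2].astype(np.float32))],'zmax',P[:,2].max().round(1))
for n in ("wrist","scene","side"):
    W=np.load(n+"1.npy"); c=cv2.imread(f"pics/{n}1.png"); g=c.max(2)
    near=np.hypot(W[...,0]-540,W[...,1]+220)<60
    rep(n+' handle',W[near&(W[...,2]>135)&(W[...,2]<162)])
    rep(n+' handletop',W[near&(W[...,2]>153)&(W[...,2]<162)])
    rep(n+' bezel',W[near&(W[...,2]>112.5)&(W[...,2]<119)&(g<60)])
    rep(n+' module',W[(np.hypot(W[...,0]-540,W[...,1]+220)<150)&(W[...,2]>105)&(W[...,2]<113.)])
    d=np.array([.159,.987]); e=np.array([.987,-.159])
    s=(W[...,:2]-[503,222])@d; x=(W[...,:2]-[503,222])@e
    inr=(abs(s)<102)&(abs(x)<40)
    rep(n+' racktop',W[inr&(W[...,2]>57)&(W[...,2]<65)])
    m=inr&(W[...,2]>97)
    print(n,'s hist',np.histogram(s[m],bins=np.arange(-100,101,10))[0])
    for k in(-72,-24,24,72): rep(f'{n} slot{k}',W[m&(abs(s-k)<20)])
E
```

```text
1.5833 [ 549.71313812 -208.04324371  222.38326716]
wrist handle 379 [ 537.4 -213.9  155.8] [array([ 539.2, -214.3]), array([ 7.5, 22. ]), np.float64(80.2)] zmax 160.1
wrist handletop 324 [ 538.9 -214.2  157.6] [array([ 539.3, -214.3]), array([ 7.4, 21.9]), np.float64(79.8)] zmax 160.1
wrist bezel 2692 [ 537.1 -216.3  115.8] [array([ 539.1, -217. ]), array([37.4, 79.8]), np.float64(79.4)] zmax 118.4
wrist module 33156 [ 530.9 -214.5  109.8] [array([ 538.1, -216.7]), array([221.7, 148. ]), np.float64(79.6)] zmax 113.0
wrist racktop 944 [493.  142.   61.5] [array([492.7, 147.2]), array([45.7, 76.5]), np.float64(81.6)] zmax 64.9
wrist s hist [0 0 0 0 0 0 0 0 0 0 0 0 0 0 0 0 0 0 0 0]
wrist slot-72 0
wrist slot-24 0
wrist slot24 0
wrist slot72 0
scene handle 137 [ 545.  -218.6  149.5] [array([ 542.6, -217.1]), array([ 9.2, 24. ]), np.float64(80.8)] zmax 158.8
scene handletop 61 [ 543.5 -217.3  156.4] [array([ 542.9, -216.8]), array([ 8.5, 23.3]), np.float64(78.5)] zmax 158.8
scene bezel 444 [ 547.2 -223.8  115.1] [array([ 542.1, -219.8]), array([38.8, 82.1]), np.float64(79.0)] zmax 118.4
s
[... 989 characters left out ...]
, np.float64(79.7)] zmax 118.8
side module 8249 [ 530.9 -232.8  109.3] [array([ 552. , -220.9]), array([222.7, 179.8]), np.float64(79.9)] zmax 113.0
side racktop 854 [497.2 215.1  60.9] [array([503.3, 222.7]), array([202.7,  76.8]), np.float64(80.7)] zmax 65.0
side s hist [  0   0 134  11   0   0   1  56   6   0   0   0   0   0   0   0 106  82
   0   0]
side slot-72 145 [490.9 149.1 116.8] [array([491.6, 150.3]), array([12. , 22.3]), np.float64(79.8)] zmax 132.9
side slot-24 63 [498.  197.  109.1] [array([499.2, 198. ]), array([13.2, 36.7]), np.float64(83.4)] zmax 115.3
side slot24 0
side slot72 188 [513.7 291.1 119.5] [array([514.4, 293.2]), array([13.5, 45.5]), np.float64(77.6)] zmax 133.3
```

servo_tool --steps '[[[-0.005, -0.004, -0.01], [0, 0, 0], -0.2], [[-0.005, -0.004, -0.01], [0, 0, 0], -0.2], [[0, 0, -0.01], [0, 0, 0], -0.2], [[0, 0, -0.01], [0, 0, 0], -0.2], [[0, 0, 0], [0, 0, 0], -0.2], [[0, 0, 0], [0, 0, 0], -0.2], [[0, 0, 0], [0, 0, 0], -0.2], [[0, 0, 0], [0, 0, 0], -0.2]]'

```text
t: 2.25
ee_pos: [540.5, -216.0, 183.1]
orientation: [0.274, 3.129, -0.0]
ft_force: [-0.9, 0.4, 0.2]
width: 35.1
grasp_force: 0.0
```

```bash
python3 - <<'E'
from h import *
im=grab("wrist"); o=im['obs']; print(o['t'],o['ee_pos'],o['ft_force'],o['width']); W=cloud(im); g=im['color'].max(2)
near=np.hypot(W[...,0]-540,W[...,1]+217)<60
for tag,m in (('top',near&(W[...,2]>154)&(W[...,2]<163)),('bezel',near&(W[...,2]>112.5)&(W[...,2]<119)&(g<60)),('mid',near&(W[...,2]>125)&(W[...,2]<140))):
    P=W[m]; print(tag,len(P),P.mean(0).round(1),cv2.minAreaRect(P[:,:2].astype(np.float32)))
cv2.imwrite("pics/w2.png",im['color'])
E
```

```text
2.25 [ 540.45332931 -216.03408237  183.05461522] [-0.8873902   0.42151555  0.23126654] 35.107560169537365
top 445 [ 538.9 -214.   157.7] ((539.4846801757812, -214.10386657714844), (7.55336856842041, 22.54671287536621), 79.8496322631836)
bezel 3360 [ 536.3 -216.4  115.8] ((538.9051513671875, -216.7384796142578), (37.53328323364258, 79.1124267578125), 79.91552734375)
mid 100 [ 531.3 -214.5  131.8] ((536.6763916015625, -217.76473999023438), (7.598504066467285, 21.196151733398438), 56.351165771484375)
```

View pics/w2.png

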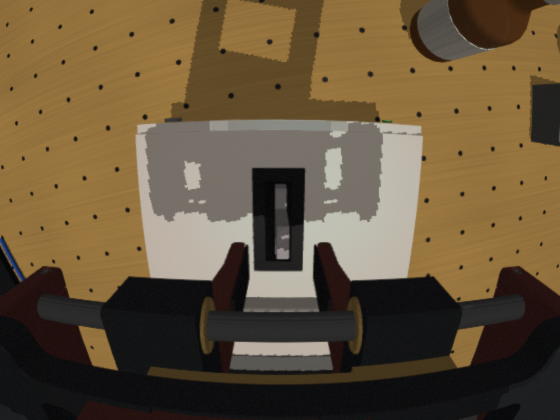

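The handle is at (281,220), centred between the fingers to within about 2 mm. I'll descend and grip.

servo_tool --steps '[[[-0.001, 0.0012, -0.012], [0, 0, 0], -0.2], [[0, 0, -0.012], [0, 0, 0], -0.2], [[0, 0, -0.012], [0, 0, 0], -0.2], [[0, 0, -0.012], [0, 0, 0], -0.2], [[0, 0, -0.008], [0, 0, 0], -0.2], [[0, 0, -0.004], [0, 0, 0], -0.2], [[0, 0, 0], [0, 0, 0], -0.2], [[0, 0, 0], [0, 0, 0], -1]]'

```text
t: 2.97
ee_pos: [539.0, -214.8, 122.5]
orientation: [-0.274, -3.129, -0.0]
ft_force: [-0.0, -0.8, 0.2]
width: 31.4
grasp_force: 0.0
```

servo_tool --steps '[[[0, 0, 0], [0, 0, 0], -1], [[0, 0, 0], [0, 0, 0], -1], [[0, 0, 0], [0, 0, 0], -1], [[0, 0, 0], [0, 0, 0], -1], [[0, 0, 0], [0, 0, 0], -1], [[0, 0, 0], [0, 0, 0], -1], [[0, 0, 0], [0, 0, 0], -1], [[0, 0, 0], [0, 0, 0], -1]]'

```text
t: 3.63
ee_pos: [539.1, -216.5, 123.2]
orientation: [0.273, 3.129, -0.004]
ft_force: [-2.1, -6.5, 0.2]
width: 7.8
grasp_force: 29.9
```

servo_tool --steps '[[[0, -0.001, 0.005], [0, 0, 0], -1], [[0, 0, 0.01], [0, 0, 0], -1], [[0, 0, 0.015], [0, 0, 0], -1], [[0, 0, 0.015], [0, 0, 0], -1], [[0, 0, 0.015], [0, 0, 0], -1], [[0, 0, 0.018], [0, 0, 0], -1], [[0, 0, 0.02], [0, 0, 0], -1], [[0, 0, 0.02], [0, 0, 0], -1]]'

```text
t: 4.3
ee_pos: [538.5, -215.4, 241.6]
orientation: [-0.274, -3.129, -0.001]
ft_force: [-0.1, -0.4, -2.1]
width: 8.1
grasp_force: 30.0
```

```bash
python3 - <<'E'
from h import *
im=grab("wrist"); o=im['obs']; print(o['t'],o['ee_pos'],o['ft_force'],o['width'],o['qpos']); W=cloud(im); cv2.imwrite("pics/w3.png",im['color'])
R=cv2.Rodrigues(o['orientation'])[0]; T=(W-o['ee_pos'])@R  # tool coords
m=(abs(T[...,0])<40)&(abs(T[...,1])<6)&(T[...,2]>-30)&(T[...,2]<95)
for a in range(-30,90,15):
    q=m&(T[...,2]>a)&(T[...,2]<a+15); P=T[q]
    if len(P)>5: print(a,len(P),P.min(0).round(1),P.max(0).round(1),P.mean(0).round(1))
E
```

```text
4.3 [ 538.52529817 -215.42414309  241.57138059] [-0.07901176 -0.38387425 -2.09948015] 8.145696150396832 [-4.01196410e-01  3.36423776e-01  1.71452280e+00  3.15369258e-04
  1.09151172e+00 -1.79757984e+00]
-30 348 [  8.9  -6.  -30. ] [ 11.7   6.  -15. ] [ 10.2  -0.1 -22.8]
-15 256 [  8.5  -5.9 -15. ] [11.8  6.  -0.1] [10.4  0.  -8. ]
0 476 [ 9.5 -3.8  0. ] [25.4  4.5 14.3] [17.6  0.8  7.2]
15 93 [24.8 -3.1 15.3] [25.5  4.7 29.9] [25.1  0.7 22.3]
30 69 [24.8 -3.2 30.1] [25.5  4.4 44.8] [25.1  0.8 37.1]
45 61 [24.9 -3.  45.2] [25.6  4.6 60. ] [25.2  0.7 52.1]
60 53 [25.  -3.3 60.1] [25.5  4.7 75. ] [25.2  0.6 67.5]
75 10 [25.1 -2.6 77.1] [25.4  4.2 78.9] [25.3  0.8 77.9]
```

View pics/w3.png

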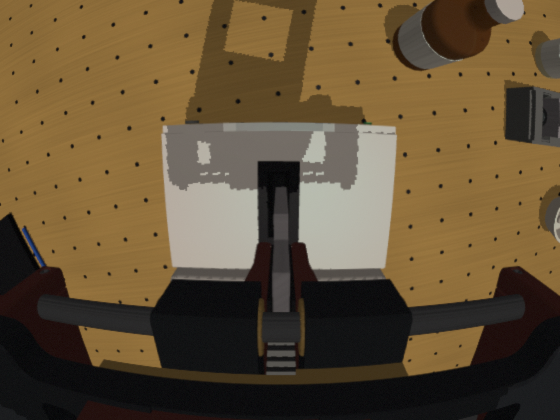

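The plate is straight in the grip, and the slot is empty with the flap shut. Next I'll carry it across to the free slot at rack y = +24.

servo_tool --steps '[[[0, 0.015, 0], [0, 0, 0], -1], [[-0.002, 0.03, 0], [0, 0, 0], -1], [[-0.002, 0.03, 0], [0, 0, 0], -1], [[-0.002, 0.03, 0], [0, 0, 0], -1], [[-0.002, 0.03, 0], [0, 0, 0], -1], [[-0.002, 0.03, 0], [0, 0, 0], -1], [[-0.002, 0.03, 0], [0, 0, 0], -1], [[-0.002, 0.03, 0], [0, 0, 0], -1]]'

```text
t: 5.02
ee_pos: [523.4, 11.4, 239.3]
orientation: [-0.274, -3.127, -0.0]
ft_force: [0.9, -0.9, -2.0]
width: 8.2
grasp_force: 30.0
```

servo_tool --steps '[[[-0.002, 0.03, 0], [0, 0, 0], -1], [[-0.002, 0.03, 0], [0, 0, 0], -1], [[-0.002, 0.03, 0], [0, 0, 0], -1], [[-0.002, 0.03, 0], [0, 0, 0], -1], [[-0.002, 0.03, 0], [0, 0, 0], -1], [[-0.002, 0.03, 0], [0, 0, 0], -1], [[-0.002, 0.03, 0], [0, 0, 0], -1], [[-0.003, 0.026, 0], [0, 0, 0.5], -1]]'

```text
t: 5.68
ee_pos: [506.3, 247.4, 239.3]
orientation: [-0.259, -3.129, 0.001]
ft_force: [-0.1, 0.0, -1.8]
width: 8.0
grasp_force: 30.0
```

servo_tool --steps '[[[0, 0, 0], [0, 0, 0], -1], [[0, 0, 0], [0, 0, 0], -1], [[0, 0, 0], [0, 0, 0], -1], [[0, 0, 0], [0, 0, 0], -1], [[0, 0, 0], [0, 0, 0], -1], [[0, 0, 0], [0, 0, 0], -1], [[0, 0, 0], [0, 0, 0], -1], [[0, 0, 0], [0, 0, 0], -1]]'

```text
t: 6.35
ee_pos: [508.2, 244.7, 240.7]
orientation: [0.262, 3.131, 0.0]
ft_force: [0.1, 0.5, -2.3]
width: 8.0
grasp_force: 30.0
```

```bash
cat > rk.py <<'E'
from h import *
im=grab("wrist"); o=im['obs']; print(o['t'],o['ee_pos'],o['ft_force'],o['width'],o['qpos'][5]); W=cloud(im); cv2.imwrite("pics/w4.png",im['color']); np.save("w4.npy",W)
R=cv2.Rodrigues(o['orientation'])[0]; print('yaw tool y',np.degrees(np.arctan2(R[1,1],R[0,1])))
d=np.array([.160,.987]); e=np.array([.987,-.160])
s=(W[...,:2]-[504,222])@d; x=(W[...,:2]-[504,222])@e
m=(abs(s)<110)&(abs(x)<48)&(W[...,2]>57)&(W[...,2]<65)
P=W[m]; print(len(P),P.mean(0),cv2.minAreaRect(P[:,:2].astype(np.float32)))
# slot recess: pixels lower than rack top seen within the top
for k in (-72,-24,24,72):
    for t,lo,hi in (('recess',5,54),('up',86,136)):
        q=(abs(s-k)<20)&(abs(x)<36)&(W[...,2]>lo)&(W[...,2]<hi); 
        if q.sum()>20: print(k,t,q.sum(),'s',np.percentile(s[q],[2,50,98]).round(1),'x',np.percentile(x[q],[2,50,98]).round(1),'z',np.percentile(W[q][:,2],[2,98]).round(1))
E
python3 rk.py
```

```text
6.35 [508.15214831 244.72194035 240.73704576] [ 0.07237754  0.487419   -2.25950138] 7.987474426006962 -0.9763319820163715
yaw tool y 80.4460980712733
8070 [501.46077992 228.6632996   61.64805357] ((504.8941345214844, 224.64004516601562), (200.2306365966797, 76.65890502929688), 80.75284576416016)
-72 recess 34 s [-67.4 -64.8 -64. ] x [-25.    4.9  25.7] z [50.7 53.9]
-72 up 765 s [-72.6 -66.  -64.4] x [-23.4  -2.   24.4] z [ 87.4 132.7]
-24 recess 52 s [-23.8 -17.4 -15.6] x [-31.7  -5.4  26.6] z [47.3 53.9]
-24 up 667 s [-31.  -21.5 -16.2] x [-23.4   0.2  21.7] z [ 87.  114.9]
24 recess 209 s [22.  28.1 32.1] x [-18.8  -5.2  20.6] z [10.2 53.9]
72 recess 88 s [69.9 74.  76.3] x [-24.6   4.4  24.6] z [32.7 53.9]
72 up 833 s [71.  72.9 78.3] x [-22.9  -2.4  22.7] z [ 87.5 133. ]
```

View pics/w4.png

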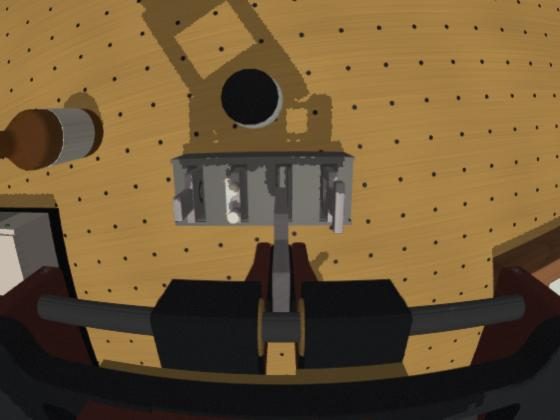

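The wrist view shows the held plate over the rack. The free slot is at (283,190), between the liquid cell at (233,190) and the film holder at (338,195). I'll lower to just above the slot and check again.

servo_tool --steps '[[[0.0005, 0.003, -0.012], [0, 0, 0.3], -1], [[0, 0, -0.012], [0, 0, 0], -1], [[0, 0, -0.015], [0, 0, 0], -1], [[0, 0, -0.015], [0, 0, 0], -1], [[0, 0, -0.015], [0, 0, 0], -1], [[0, 0, -0.012], [0, 0, 0], -1], [[0, 0, 0], [0, 0, 0], -1], [[0, 0, 0], [0, 0, 0], -1]]'

```text
t: 7.07
ee_pos: [507.8, 248.0, 158.5]
orientation: [-0.252, -3.129, 0.002]
ft_force: [0.2, 0.8, -1.6]
width: 7.9
grasp_force: 30.0
```

```bash
python3 rk.py; python3 - <<'E'
import cv2; c=cv2.imread('pics/w4.png'); cv2.imwrite('pics/w5.png',cv2.resize(c[120:320,150:400],(750,600),interpolation=cv2.INTER_CUBIC))
E
```

```text
7.0667 [507.8187288  247.99713559 158.473081  ] [ 0.17837211  0.82838028 -1.61631889] 7.854505764996052 -0.9770995203354385
yaw tool y 80.80550941084275
12124 [498.95573548 229.08774733  61.63231062] ((505.405517578125, 224.78204345703125), (200.43385314941406, 77.36409759521484), 80.80918884277344)
-72 recess 56 s [-73. -65. -64.] x [-25.1  -7.6  25.9] z [51.3 54. ]
-72 up 1536 s [-72.6 -65.5 -64.4] x [-23.4  -2.1  23.7] z [ 87.1 132.6]
-24 recess 76 s [-25.2 -16.8 -15.6] x [-24.7  -2.1  24.9] z [48.8 53.9]
-24 up 1247 s [-31.  -20.8 -16.1] x [-23.6   1.3  21.8] z [ 87. 115.]
24 recess 78 s [22.1 27.3 31.6] x [-23.1 -16.  -12.7] z [10.3 49.2]
24 up 212 s [23.1 26.7 30.8] x [-26.  -25.6 -25.3] z [ 88.2 135.1]
72 recess 175 s [70.3 74.1 76.9] x [-24.5   3.2  24.4] z [33.1 54. ]
72 up 1708 s [70.6 72.7 78.4] x [-23.   -3.4  23.2] z [ 87.5 132.9]
```

View pics/w5.png

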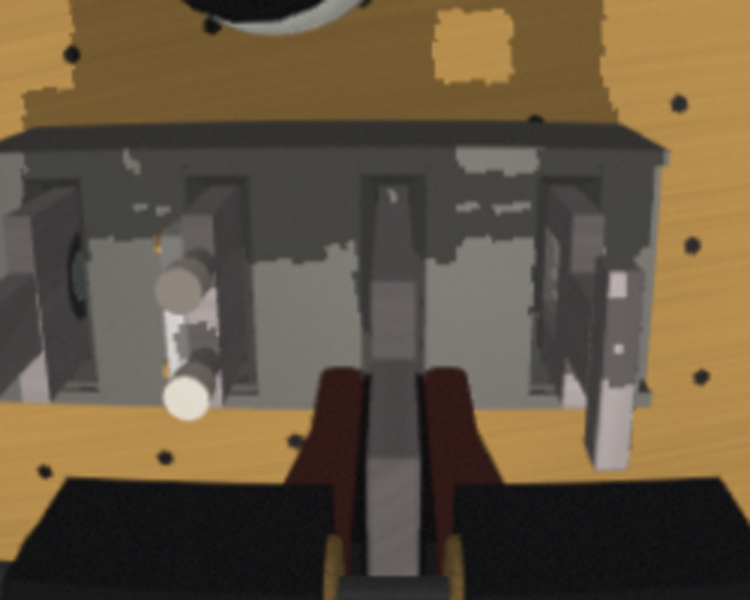

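The plate lines up with the slot: both are at about x = 393 px in the crop. I'll lower it home.

servo_tool --steps '[[[0.0007, 0, -0.008], [0, 0, 0], -1], [[0, 0, -0.008], [0, 0, 0], -1], [[0, 0, -0.008], [0, 0, 0], -1], [[0, 0, -0.008], [0, 0, 0], -1], [[0, 0, -0.008], [0, 0, 0], -1], [[0, 0, -0.008], [0, 0, 0], -1], [[0, 0, -0.005], [0, 0, 0], -1], [[0, 0, -0.003], [0, 0, 0], -1]]'

```text
t: 7.78
ee_pos: [508.8, 248.0, 102.6]
orientation: [-0.252, -3.13, 0.001]
ft_force: [-0.3, 0.4, -2.5]
width: 8.2
grasp_force: 30.0
```

servo_tool --steps '[[[0, 0, -0.002], [0, 0, 0], -1], [[0, 0, -0.002], [0, 0, 0], -1], [[0, 0, -0.001], [0, 0, 0], -1], [[0, 0, -0.001], [0, 0, 0], -1], [[0, 0, 0], [0, 0, 0], -1], [[0, 0, 0], [0, 0, 0], -1], [[0, 0, 0], [0, 0, 0], -1], [[0, 0, 0], [0, 0, 0], -1]]'

```text
t: 8.45
ee_pos: [509.3, 248.3, 97.9]
orientation: [0.252, 3.131, 0.0]
ft_force: [-0.2, 0.5, -1.9]
width: 7.7
grasp_force: 30.0
```

servo_tool --steps '[[[0, 0, -0.0005], [0, 0, 0], -1], [[0, 0, -0.0005], [0, 0, 0], -1], [[0, 0, -0.0005], [0, 0, 0], -1], [[0, 0, -0.0005], [0, 0, 0], -1], [[0, 0, 0], [0, 0, 0], -1], [[0, 0, 0], [0, 0, 0], -1], [[0, 0, 0], [0, 0, 0], -1], [[0, 0, 0], [0, 0, 0], -1]]'

```text
t: 9.12
ee_pos: [509.4, 248.4, 97.2]
orientation: [0.252, 3.131, 0.0]
ft_force: [-3.7, -1.1, 13.1]
width: 7.8
grasp_force: 30.0
```

Contact is 13 N at z = 97.2, so the plate is home. I'll release it and rise.

servo_tool --steps '[[[0, 0, 0], [0, 0, 0], -0.3], [[0, 0, 0], [0, 0, 0], -0.3], [[0, 0, 0], [0, 0, 0], -0.3], [[0, 0, 0], [0, 0, 0], -0.3], [[0, 0, 0], [0, 0, 0], -0.3], [[0, 0, 0.01], [0, 0, 0], -0.3], [[0, 0, 0.02], [0, 0, 0], -0.3], [[0, 0, 0.025], [0, 0, 0], -0.3]]'

```text
t: 9.78
ee_pos: [508.1, 247.7, 150.4]
orientation: [-0.252, -3.128, 0.003]
ft_force: [-0.8, 0.4, -0.2]
width: 30.7
grasp_force: 0.0
```

servo_tool --steps '[[[0, 0, 0.025], [0, 0, 0], -0.3], [[0.001, 0.0078, 0.01], [0, 0, 0], -0.3], [[0.002, 0.01, 0], [0, 0, 0], -0.3], [[0.002, 0.01, 0], [0, 0, 0], -0.3], [[0.002, 0.01, 0], [0, 0, 0], -0.3], [[0.001, 0.01, 0], [0, 0, 0], -0.3], [[0, 0, 0], [0, 0, 0], -0.3], [[0, 0, 0], [0, 0, 0], -0.3]]'

```text
t: 10.45
ee_pos: [516.6, 296.6, 184.3]
orientation: [-0.25, -3.13, 0.002]
ft_force: [0.7, 0.2, -0.6]
width: 30.7
grasp_force: 0.0
```

```bash
python3 rk.py; python3 - <<'E'
import numpy as np,cv2
W=np.load('w4.npy')
for k in (24,72):
    c=np.array([504.9,224.1])+k*np.array([.16,.987])
    for lo,hi in((125,136),(86,92)):
        q=(abs((W[...,:2]-c)@[.16,.987])<12)&(abs((W[...,:2]-c)@[.987,-.16])<30)&(W[...,2]>lo)&(W[...,2]<hi); P=W[q]
        if len(P)>5: print(k,lo,len(P),cv2.minAreaRect(P[:,:2].astype(np.float32)),np.percentile(P[:,2],98))
E
```

```text
10.45 [516.56631487 296.58994101 184.32993617] [ 0.66912029  0.22188504 -0.58446825] 30.749172889734442 -0.9103017910988864
yaw tool y 80.88113204857449
10078 [502.31772669 241.03008934  61.58159621] ((505.051025390625, 224.6806182861328), (200.2392120361328, 76.91475677490234), 80.46699523925781)
-72 recess 33 s [-73.9 -65.2 -64. ] x [-25.9  -2.5  25.3] z [51.8 53.9]
-72 up 1242 s [-72.3 -65.4 -64.1] x [-22.8  -1.2  24. ] z [ 86.7 132.6]
-24 recess 56 s [-24.7 -17.2 -15.7] x [-24.7  -0.6  27. ] z [51.1 54. ]
-24 up 1035 s [-30.2 -20.1 -15.8] x [-23.6   0.5  24.3] z [ 86.9 114.8]
24 recess 31 s [21.8 29.9 32.6] x [-25.7 -23.6  21.8] z [45.5 54. ]
24 up 1033 s [24.3 29.9 32.1] x [-22.9  -3.5  25.4] z [ 87.4 132.7]
72 recess 40 s [69.9 79.6 79.7] x [-26.3 -20.   -4.3] z [31.2 53.9]
72 up 895 s [71.  74.6 78.8] x [-24.1  -5.9  22.4] z [ 88.9 133.1]
24 125 379 ((509.6759033203125, 249.4972381591797), (7.983261585235596, 22.567481994628906), 80.1356430053711) 133.034000750229
24 86 322 ((510.1522216796875, 249.30307006835938), (8.797701835632324, 51.17966842651367), 80.81208038330078) 91.43762267097175
72 125 752 ((516.550048828125, 295.8875427246094), (7.860085964202881, 46.45682907104492), 80.53787231445312) 133.14272994894446
72 86 117 ((495.38787841796875, 299.03826904296875), (7.314096927642822, 8.718857765197754), 80.30730438232422) 91.61846132627036
```

View pics/w4.png

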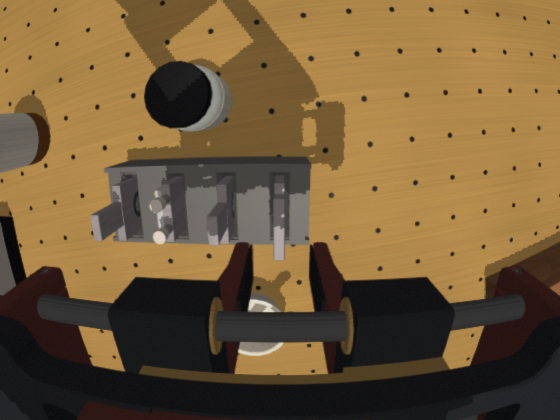

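The measured plate stands home in slot 2. The film holder's T-bar is at (280,218), between the fingers. I'll descend and grip it.

servo_tool --steps '[[[0, -0.0005, -0.015], [0, 0, 0], -0.3], [[0, 0, -0.015], [0, 0, 0], -0.3], [[0, 0, -0.015], [0, 0, 0], -0.3], [[0, 0, -0.015], [0, 0, 0], -0.3], [[0, 0, -0.015], [0, 0, 0], -0.3], [[0, 0, -0.01], [0, 0, 0], -0.3], [[0, 0, -0.003], [0, 0, 0], -0.3], [[0, 0, 0], [0, 0, 0], -0.3]]'

```text
t: 11.17
ee_pos: [516.7, 295.0, 96.8]
orientation: [-0.252, -3.13, 0.002]
ft_force: [0.7, 0.2, -0.2]
width: 30.6
grasp_force: 0.0
```

servo_tool --steps '[[[0, 0, 0], [0, 0, 0], -0.3], [[0, 0, 0], [0, 0, 0], -1], [[0, 0, 0], [0, 0, 0], -1], [[0, 0, 0], [0, 0, 0], -1], [[0, 0, 0], [0, 0, 0], -1], [[0, 0, 0], [0, 0, 0], -1], [[0, 0, 0], [0, 0, 0], -1], [[0, 0, 0], [0, 0, 0], -1]]'

```text
t: 11.83
ee_pos: [517.5, 295.7, 98.2]
orientation: [0.252, 3.131, 0.001]
ft_force: [-1.4, -0.8, 5.4]
width: 8.0
grasp_force: 30.0
```

servo_tool --steps '[[[0, 0, 0.005], [0, 0, 0], -1], [[0, 0, 0.012], [0, 0, 0], -1], [[0, 0, 0.015], [0, 0, 0], -1], [[0, 0, 0.02], [0, 0, 0], -1], [[0, 0, 0.025], [0, 0, 0], -1], [[0, 0, 0.03], [0, 0, 0], -1], [[0, 0, 0.025], [0, 0, 0], -1], [[0, 0, 0.015], [0, 0, 0], -1]]'

```text
t: 12.5
ee_pos: [517.8, 296.0, 248.4]
orientation: [0.252, 3.129, 0.003]
ft_force: [1.3, 1.1, -1.4]
width: 7.7
grasp_force: 30.0
```

```bash
python3 - <<'E'
from h import *
im=grab("wrist"); o=im['obs']; print(o['t'],o['ee_pos'],o['ft_force'],o['width'],o['qpos']); W=cloud(im); cv2.imwrite("pics/w6.png",im['color'])
R=cv2.Rodrigues(o['orientation'])[0]; T=(W-o['ee_pos'])@R
m=(abs(T[...,0])<40)&(abs(T[...,1])<6)&(T[...,2]>-30)&(T[...,2]<95)
for a in range(-45,90,15):
    q=m&(T[...,2]>a)&(T[...,2]<a+15); P=T[q]
    if len(P)>5: print(a,len(P),P.min(0).round(1),P.max(0).round(1),P.mean(0).round(1))
E
```

```text
12.5 [517.84401852 296.01153436 248.43831878] [ 1.32305775  1.10698113 -1.35077112] 7.7398195998776735 [ 4.99242361e-01  3.51649368e-01  1.67477126e+00  2.11611185e-04
  1.11172397e+00 -9.11062561e-01]
-30 226 [  8.7  -5.9 -29.9] [ 24.1   6.  -15.2] [ 17.5  -0.4 -24.2]
-15 58 [  8.2  -6.  -14.6] [11.8  6.  -0.2] [10.5 -2.7 -8.3]
0 361 [13.2 -2.8  6.6] [26.6  4.5 14.6] [20.6  0.8  8.8]
15 88 [25.9 -3.1 15.1] [26.6  4.7 29.9] [26.3  0.8 22.2]
30 70 [25.8 -3.2 30. ] [26.7  4.8 44.3] [26.3  0.7 36.8]
45 60 [26.  -3.  45.3] [26.7  4.6 59.5] [26.3  0.8 52.4]
60 46 [26.1 -3.2 61. ] [26.7  4.7 73.4] [26.4  0.6 66.9]
75 20 [26.1 -2.6 75.1] [26.6  4.2 81.2] [26.4  0.8 77.9]
```

servo_tool --steps '[[[0, -0.015, 0], [0, 0, 0], -1], [[0.001, -0.033, 0], [0, 0, 0], -1], [[0.001, -0.033, 0], [0, 0, 0], -1], [[0.001, -0.033, 0], [0, 0, 0], -1], [[0.001, -0.033, 0], [0, 0, 0], -1], [[0.001, -0.033, 0], [0, 0, 0], -1], [[0.001, -0.033, 0], [0, 0, 0], -1], [[0.001, -0.033, 0], [0, 0, 0], -1]]'

```text
t: 13.22
ee_pos: [522.4, 47.3, 243.3]
orientation: [-0.252, -3.129, 0.001]
ft_force: [0.6, 0.2, -1.9]
width: 7.7
grasp_force: 30.0
```

servo_tool --steps '[[[0.002, -0.033, 0], [0, 0, -0.8], -1], [[0.002, -0.033, 0], [0, 0, 0], -1], [[0.002, -0.033, 0], [0, 0, 0], -1], [[0.002, -0.033, 0], [0, 0, 0], -1], [[0.002, -0.033, 0], [0, 0, 0], -1], [[0.002, -0.033, 0], [0, 0, 0], -1], [[0.002, -0.033, 0], [0, 0, 0], -1], [[0.002, -0.025, 0], [0, 0, 0], -1]]'

```text
t: 13.88
ee_pos: [538.4, -209.1, 243.2]
orientation: [-0.275, -3.127, -0.0]
ft_force: [0.6, -0.0, -1.9]
width: 8.0
grasp_force: 30.0
```

servo_tool --steps '[[[0, -0.011, 0], [0, 0, 0], -1], [[0, 0, -0.01], [0, 0, 0], -1], [[0, 0, 0], [0, 0, 0], -1], [[0, 0, 0], [0, 0, 0], -1], [[0, 0, 0], [0, 0, 0], -1], [[0, 0, 0], [0, 0, 0], -1], [[0, 0, 0], [0, 0, 0], -1], [[0, 0, 0], [0, 0, 0], -1]]'

```text
t: 14.55
ee_pos: [540.4, -216.8, 235.0]
orientation: [0.272, 3.129, -0.0]
ft_force: [0.5, 0.3, -1.8]
width: 7.7
grasp_force: 30.0
```

```bash
cat > sp.py <<'E'
from h import *
im=grab("wrist"); o=im['obs']; print(o['t'],o['ee_pos'],o['ft_force'],o['qpos'][5]); W=cloud(im); cv2.imwrite("pics/w7.png",im['color']); g=im['color'].max(2)
R=cv2.Rodrigues(o['orientation'])[0]; print('yaw',np.degrees(np.arctan2(R[1,1],R[0,1])))
near=np.hypot(W[...,0]-540,W[...,1]+217)<60
P=W[near&(W[...,2]>112.5)&(W[...,2]<119)&(g<60)]; print('bezel',len(P),cv2.minAreaRect(P[:,:2].astype(np.float32)))
T=(W-o['ee_pos'])@R
for tag,m in (('bezel',near&(W[...,2]>112.5)&(W[...,2]<119)&(g<60)),('plate',(abs(T[...,0])<40)&(abs(T[...,1])<6)&(T[...,2]>15)&(T[...,2]<84)&(W[...,2]>121)),('inside',near&(W[...,2]>70)&(W[...,2]<107)&(abs(T[...,1])<15))):
    Q=T[m]; print(tag,len(Q),'tool',np.percentile(Q,1,axis=0).round(1),np.percentile(Q,99,axis=0).round(1)) if len(Q) else print(tag,0)
E
python3 sp.py
```

```text
14.55 [ 540.43631586 -216.8046804   234.97583518] [ 0.45735399  0.30459894 -1.80397454] -1.7993168572861031
yaw 80.0604506911823
bezel 2105 ((538.4510498046875, -216.64541625976562), (36.80219650268555, 78.33460998535156), 79.12432098388672)
bezel 2105 tool [-34.1 -18.2 117.4] [ 40.9  17.8 122.1]
plate 283 tool [26.  -3.2 16. ] [26.7  4.7 79.9]
inside 233 tool [-23.3  -6.4 128. ] [ 28.8   5.8 132.6]
```

View pics/w7.png

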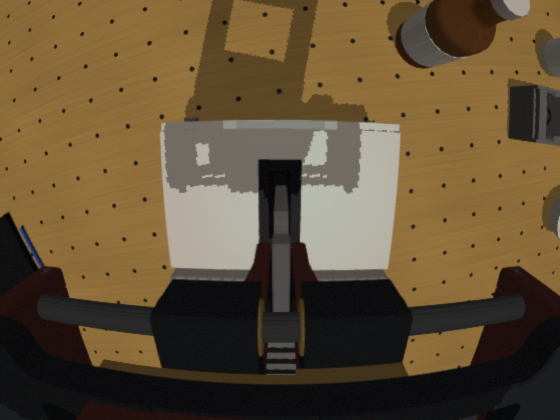

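Plate and slot agree along the slot. Across it, a shift of about −0.9 mm in y is needed. I'll lower slowly and watch the forces.

servo_tool --steps '[[[0, -0.0009, -0.008], [0, 0, 0], -1], [[0, 0, -0.008], [0, 0, 0], -1], [[0, 0, -0.008], [0, 0, 0], -1], [[0, 0, -0.008], [0, 0, 0], -1], [[0, 0, -0.008], [0, 0, 0], -1], [[0, 0, -0.006], [0, 0, 0], -1], [[0, 0, -0.006], [0, 0, 0], -1], [[0, 0, -0.006], [0, 0, 0], -1]]'

```text
t: 15.27
ee_pos: [540.3, -218.2, 176.1]
orientation: [0.274, 3.129, 0.001]
ft_force: [-0.2, 1.4, -1.1]
width: 7.6
grasp_force: 30.0
```

servo_tool --steps '[[[0, 0, -0.005], [0, 0, 0], -1], [[0, 0, -0.005], [0, 0, 0], -1], [[0, 0, -0.005], [0, 0, 0], -1], [[0, 0, -0.005], [0, 0, 0], -1], [[0, 0, -0.005], [0, 0, 0], -1], [[0, 0, -0.004], [0, 0, 0], -1], [[0, 0, -0.004], [0, 0, 0], -1], [[0, 0, 0], [0, 0, 0], -1]]'

```text
t: 15.93
ee_pos: [539.8, -218.2, 142.8]
orientation: [-0.274, -3.129, -0.001]
ft_force: [-0.6, 1.8, -2.2]
width: 7.6
grasp_force: 30.0
```

servo_tool --steps '[[[0, 0, -0.004], [0, 0, 0], -1], [[0, 0, -0.004], [0, 0, 0], -1], [[0, 0, -0.004], [0, 0, 0], -1], [[0, 0, -0.003], [0, 0, 0], -1], [[0, 0, -0.002], [0, 0, 0], -1], [[0, 0, 0], [0, 0, 0], -1], [[0, 0, 0], [0, 0, 0], -1], [[0, 0, 0], [0, 0, 0], -1]]'

```text
t: 16.6
ee_pos: [540.0, -218.3, 126.6]
orientation: [-0.274, -3.129, -0.0]
ft_force: [-0.7, 2.0, -2.4]
width: 7.8
grasp_force: 30.0
```

servo_tool --steps '[[[0, 0, -0.001], [0, 0, 0], -1], [[0, 0, -0.001], [0, 0, 0], -1], [[0, 0, -0.0005], [0, 0, 0], -1], [[0, 0, -0.0005], [0, 0, 0], -1], [[0, 0, 0], [0, 0, 0], -1], [[0, 0, 0], [0, 0, 0], -1], [[0, 0, 0], [0, 0, 0], -1], [[0, 0, 0], [0, 0, 0], -1]]'

```text
t: 17.27
ee_pos: [540.4, -218.5, 124.2]
orientation: [0.274, 3.129, -0.0]
ft_force: [-0.9, 2.1, 5.3]
width: 7.7
grasp_force: 30.0
```

servo_tool --steps '[[[0, 0, -0.0005], [0, 0, 0], -1], [[0, 0, -0.0003], [0, 0, 0], -1], [[0, 0, 0], [0, 0, 0], -1], [[0, 0, 0], [0, 0, 0], -1], [[0, 0, 0], [0, 0, 0], -0.3], [[0, 0, 0], [0, 0, 0], -0.3], [[0, 0, 0], [0, 0, 0], -0.3], [[0, 0, 0], [0, 0, 0], -0.3]]'

```text
t: 17.93
ee_pos: [540.1, -218.5, 122.6]
orientation: [-0.274, -3.129, 0.0]
ft_force: [-0.1, -0.2, 0.4]
width: 29.5
grasp_force: 0.0
```

servo_tool --steps '[[[0, 0, 0], [0, 0, 0], -0.3], [[0, 0, 0], [0, 0, 0], -0.3], [[0, 0, 0.005], [0, 0, 0], -0.3], [[0, 0, 0.015], [0, 0, 0], -0.3], [[0, 0, 0.02], [0, 0, 0], -0.3], [[0, 0, 0.025], [0, 0, 0], -0.3], [[0, 0, 0.025], [0, 0, 0], -0.3], [[0, 0, 0.01], [0, 0, 0], -0.3]]'

```text
t: 18.6
ee_pos: [541.7, -219.0, 226.5]
orientation: [0.273, 3.125, -0.002]
ft_force: [0.7, -0.3, 1.0]
width: 30.1
grasp_force: 0.0
```

```bash
python3 - <<'E'
from h import *
im=grab("wrist"); s=grab("side"); o=im['obs']; print(o['t'],o['ee_pos'],o['width'])
for n,i,b in (('wrist',im,(525,-230)),('side',s,(525,-230))):
    W=cloud(i); near=np.hypot(W[...,0]-540,W[...,1]+217)<45
    for lo,hi in ((146,170),(112,119)):
        P=W[near&(W[...,2]>lo)&(W[...,2]<hi)]
        if len(P)>5: print(n,lo,len(P),cv2.minAreaRect(P[:,:2].astype(np.float32)),np.percentile(P[:,2],[50,98]))
out=np.zeros((420,800,3),np.uint8); out[:,:560]=im['color']; out[:206,560:]=cv2.resize(s['color'][120:240,150:290],(240,206)); out[210:410,560:]=cv2.resize(s['color'][220:320,300:420],(240,200))
cv2.imwrite("pics/f.png",out)
E
```

```text
18.6 [ 541.66790593 -219.02520504  226.46869254] 30.14500169038624
wrist 146 667 ((539.924560546875, -214.5204315185547), (7.660388469696045, 46.01506423950195), 79.9522705078125) [157.80986038 159.20443218]
wrist 112 2739 ((537.7152709960938, -227.01092529296875), (57.99501419067383, 80.58800506591797), 79.55873107910156) [115.84765325 117.32457492]
side 146 207 ((538.7394409179688, -217.02085876464844), (9.326835632324219, 46.71714401245117), 79.79324340820312) [156.191777   158.78533054]
side 112 633 ((536.405029296875, -223.79673767089844), (50.85323715209961, 82.48674774169922), 76.6585693359375) [115.14232891 117.31271605]
```

View pics/f.png

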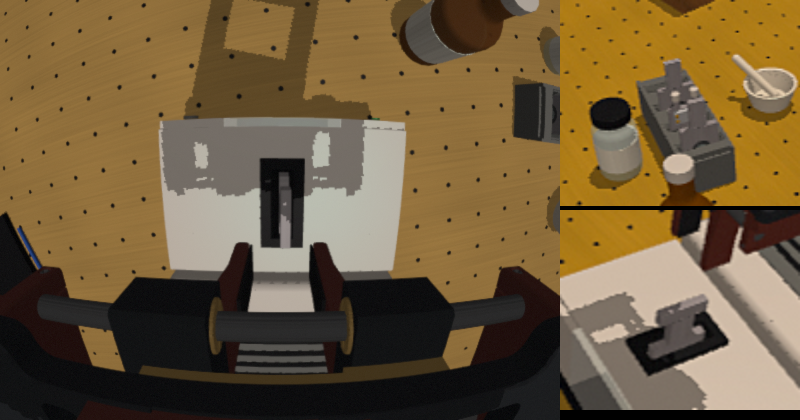

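The film holder stands in the bezel at (285,210), with its top at the same height as the first plate had when home. The measured plate, jar, mortar and bottle are all in place.

```bash
python3 -c "
from workcell import close_job
print(close_job())"
```

```text
the job is handed in; nothing more can be done
None
```

The job is handed in at about 19 s of the 67 s allowed: the measured plate is home in rack slot 2 and the film holder is home in the spectrometer, both lowered into place, and the wrist and side views showed the other plates, bottle, jar and mortar where they were.

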